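Complete the specimen carousel and click it on under the camera

TASK

One rectangular metal specimen block is missing from the carousel and lies in one of the three lidded tubs: lift the lids one by one until you find it (lids may be left lying on the bench or the mat), and set it down flat in the carousel's empty pocket at the loading tab, without dropping it. Then turn the carousel counter-clockwise, seen from above, by exactly one click, so that this block stops under the camera lens, and let go. Do not tip the tubs, do not take out the round blank, and leave the other things on the bench where they are.

Things in the scene. Friction and masses are not known exactly. Their poses are not given: they have to be found in the camera images.
- stand: Fixed white stand of the specimen carousel, round plinth 250 mm in diameter. Origin: on the turntable's vertical axis at bench height. Its -x axis points to the loading tab, a small grey tongue on the bench at the loading station.
- carousel (a joint): Turn of the five-pocket turntable (256 mm diameter), rad, counter-clockwise from above positive. Detents every 72 degrees (1.257 rad): 0 = loading station at the start, 1.257 = next one, empty pocket under the lens. Resists with 0.3 to 0.4 N m up to midway, then draws on and centres itself when let go; can be forced past. Four pockets hold blocks fixed in the table.
- pocket (a point): Centre of the empty pocket's floor, 82 mm from the turntable's axis, 46 mm above the bench; at the loading tab when the joint is 0. A rectangular nest, inside 69 mm along this frame's x (radial, to the axis) by 35 mm along y, walls 3 mm thick, 8 mm high. The block sits flat in it, long side along x, either way round.
- handle (a point): Centre of the top of the turning handle in the middle of the turntable, 126 mm above the bench: a black upright bar 64 mm long (this frame's x), 16 mm thick (y), 36 mm tall, on a 52 mm hub whose top is 90 mm above the bench. It turns with the table.
- reading_spot (a point): Point on the turntable's top (46 mm above the bench) straight below the camera lens, 82 mm from the axis. A 36 mm black lens barrel on a white bridge hangs over it: underside 90 mm, highest point 124 mm above the bench; bridge and column run outward from the barrel to 205 mm from the axis.
- block: The missing specimen block, loose, aluminium with a dark round window on top: 62 mm long (x), 28 mm wide (y), 30 mm high, 0.1 to 0.2 kg. It lies flat on the floor of one of the three tubs. Origin: centre of its underside.
- mat: Thin round black rubber mat, 130 mm in diameter, 3 mm thick, fixed to the bench, a free place to put a lid down. Origin: centre of its underside.
- blank: Bystander: round aluminium blank, 52 mm in diameter, 20 mm high, in one of the other tubs. Not wanted. Origin: centre of its underside.
- reagent_bottle: Bystander: amber bottle, 64 mm diameter, 150 mm tall. Origin: centre of its underside.
- jar: Bystander: white jar, 72 mm diameter, 100 mm tall. Origin: centre of its underside.
- beaker: Bystander: glass beaker, 72 mm diameter, 90 mm tall. Origin: centre of its underside.
- dish: Bystander: closed clear dish, 92 mm diameter, 18 mm tall. Origin: centre of its underside.
- spatula: Bystander: steel spatula 180 mm long, lying flat along its x axis.
- tub_1: White plastic tub, one of three identical: outside diameter 104 mm, height 58 mm, wall 4 mm, floor 5 mm thick, inside diameter 96 mm; 0.45 kg, loose. Origin: centre of its underside. Starts with a lid on.
- lid_1: Lift-off lid, white plastic, 0.06 kg: flange 108 mm diameter, 5 mm thick; plug 82 mm diameter reaching 6 mm below the flange into the tub (loose fit); on top a round upright knob, 24 mm diameter, 26 mm tall. Origin: centre of the plug's underside; the knob spans 11 to 37 mm above it. Lid N starts on tub N, its origin 52 mm above the tub's.
- tub_2: White plastic tub, one of three identical: outside diameter 104 mm, height 58 mm, wall 4 mm, floor 5 mm thick, inside diameter 96 mm; 0.45 kg, loose. Origin: centre of its underside. Starts with a lid on.
- lid_2: Lift-off lid, white plastic, 0.06 kg: flange 108 mm diameter, 5 mm thick; plug 82 mm diameter reaching 6 mm below the flange into the tub (loose fit); on top a round upright knob, 24 mm diameter, 26 mm tall. Origin: centre of the plug's underside; the knob spans 11 to 37 mm above it. Lid N starts on tub N, its origin 52 mm above the tub's.
- tub_3: White plastic tub, one of three identical: outside diameter 104 mm, height 58 mm, wall 4 mm, floor 5 mm thick, inside diameter 96 mm; 0.45 kg, loose. Origin: centre of its underside. Starts with a lid on.
- lid_3: Lift-off lid, white plastic, 0.06 kg: flange 108 mm diameter, 5 mm thick; plug 82 mm diameter reaching 6 mm below the flange into the tub (loose fit); on top a round upright knob, 24 mm diameter, 26 mm tall. Origin: centre of the plug's underside; the knob spans 11 to 37 mm above it. Lid N starts on tub N, its origin 52 mm above the tub's.
Things that resemble listed ones, but are neither listed nor needed, are in the scene too. Leave any blue or turquoise look-alike of the lid_1 alone.

How it is judged:
On the way, in this order (a step that is already met when the one before it is completed fails the run):
1. the block sits flat in the empty pocket, let go, with the carousel still at the loading station (x of block in the frame of pocket between -0.006 and 0.006 m and y of block in the frame of pocket between -0.006 and 0.006 m and z of block in the frame of pocket between -0.003 and 0.003 m and angle between the x axis of block and the x axis of pocket, either way round below 0.3 rad and angle between block's own z axis and vertical below 0.1 rad and value of joint carousel between -0.15 and 0.15 rad and contact force between the fingers and block below 0.2 N), for 0.2 s.
2. the carousel is turned one station on with the block in its pocket (x of block in the frame of pocket between -0.006 and 0.006 m and y of block in the frame of pocket between -0.006 and 0.006 m and z of block in the frame of pocket between -0.003 and 0.003 m and angle between the x axis of block and the x axis of pocket, either way round below 0.3 rad and angle between block's own z axis and vertical below 0.1 rad and value of joint carousel between 1.137 and 1.377 rad), for 0.2 s.
At the end, for the whole second after the job is handed in: Block flat in the once-empty pocket (within 6 mm along both pocket axes, 3 mm in height, yaw 0.3 rad, tilt 0.1 rad), free of the fingers; carousel at 1.257 rad within 0.07, so the block is within 12 mm of the reading spot; both at rest (x of block in the frame of pocket between -0.006 and 0.006 m and y of block in the frame of pocket between -0.006 and 0.006 m and z of block in the frame of pocket between -0.003 and 0.003 m and angle between the x axis of block and the x axis of pocket, either way round below 0.3 rad and angle between block's own z axis and vertical below 0.1 rad and value of joint carousel between 1.187 and 1.327 rad and horizontal distance between block and reading_spot below 0.012 m and linear speed of block below 0.02 m/s and velocity of joint carousel between -0.05 and 0.05 rad/s and contact force between the fingers and block below 0.2 N); the robot touches nothing.
It fails at once if the carousel is turned the wrong way, or on past the next station (value of joint carousel above 1.9 rad or value of joint carousel below -0.64 rad).
It fails at once if the block is dropped: it falls free faster than 0.7 m/s (linear speed of block above 0.7 m/s and contact force between the fingers and block below 0.05 N).
It fails at once if a tub is tipped over (angle between any of tub_1, tub_2, tub_3's own z axis and vertical above 0.6 rad).
It fails at once if a bystander on the bench is moved by more than 50 mm (distance of any of reagent_bottle, jar, beaker, dish, spatula from where it was at the start of the episode above 0.05 m).
It fails at once if the round blank is taken out of its tub (height (world z) of blank above 0.09 m).
It also fails if it takes over 72 s, if anything falls off the work surface, if the arm or the gripper's body presses on something with over 40 N, if the wrist force passes 120 N, or if a joint passes its speed limit or range.

ROBOT

A 6-joint arm with a two-finger parallel gripper is mounted at the origin on the work surface. World frame = base frame: x ahead of the robot, y to its left, z up, the work surface at z = 0. Lengths are in m, angles in rad, forces in N, time in s.
With the tool pointing down it reaches from about 0.325 to 0.85 m from the base axis. Payload 15.5 kg.
Tool frame: the origin (TCP) lies on the centre line of the jaws, within the pads' length; the fingertips stand 17 mm ahead of it and the grasp point (between the pads) lies 2 mm behind it; z points along the fingers, y is the direction in which the jaws open and shut (so a half turn about z gives the same grasp; the last joint's range is limited). The gripper opens to 91 mm and grips with 3 to 60 N. Pads are 32 mm wide; open, the fingers measure 118 mm over their backs; the gripper's body (76 mm by 178 mm) begins 60 mm behind the grasp point.
Start: joints at [-1.29, 0.494, 1.345, -0, 1.302, -0.096], TCP at [0.23, -0.581, 0.231] pointing down, gripper open.
Joint ranges: [-2.91, 2.91], [-0.82, 2.16], [0.22, 2.67], [-1.22, 4.37], [0.12, 2.79], [-3.08, 3.08]. Speed limits (rad/s): [1.89, 1.89, 2.57, 3.01, 3.01, 3.01].

INTERFACE

Orientations are given as a unit quaternion [x, y, z, w].
In Python, from station import robot gives the robot as it stands. Calls block until the motion is done:
- robot.move_pose(position, orientation): joint-space move of the TCP to a pose.
- robot.move_l(position, attitude=None, vel=0.15, until_force=None): straight line of the TCP; attitude=None keeps the orientation; vel is the mean speed in m/s. With until_force (N) it stops when the force on the tool has changed by that much, and returns True; else False.
- robot.move_joints(angles): joint-space move.
- robot.move_gripper(opening, effort=None): finger opening in m; effort is the grip in N (None keeps the last); returns when the fingers have stopped.
- robot.pause(seconds).
- robot.inverse_kinematics(position, orientation): joint angles nearest the present ones, or None.
- robot.grab_frame(name): name is "scene" or "top" or "wrist"; returns the picture (420x560x3 uint8, blue, green, red); there is no depth.
- robot.camera_params(name): a dict with "fx", "fy", "cx", "cy" (pixels), "R" (3x3) and "t" (3): a world point X has camera coordinates R X + t; the wrist camera has in their place "mount" (4x4, takes a point from camera to tool coordinates, whose origin is the TCP and whose axes are the flange's). Camera axes: x right, y down, z forward; pixel columns grow to the right and rows downward; lengths in m; the calibration is good to about 2 mm. A picture is of the moment at which its call begins: read the wrist's pose just before it. camera_params takes no time and is no camera call.
A pose or a line that the arm cannot do raises robot.IKError and nothing moves.
- robot.sign_off(): hands the job in, once; it reports no verdict.
Readings, each from a call of its own:
- robot.current_time(): time.
- robot.current_qpos(): joint angles.
- robot.current_qd(): joint speeds.
- robot.current_joint_efforts(): joint torques, N m.
- robot.current_tcp_pos(): TCP position.
- robot.current_tcp_rot(): TCP orientation.
- robot.current_contact_force(): force on the tool from outside, world axes, zero at the start.
- robot.current_moment(): the same for the moment, N m.
- robot.current_grip_width(): finger opening in m.
Only numpy, scipy, OpenCV 4.12 (cv2) and the standard library are available. Lean on these libraries where they do the work, as an engineer would, in place of code of your own. Each camera call takes 0.05 s, during which the arm holds its last target.

## Working session

There is one attempt and no reset: what is moved stays moved. The work goes in short steps, each a Python script; the robot and the scene stay as the last script left them, time stands still between calls to the robot, and variables do not carry over. Pictures are saved under pics/ and viewed, and the job is handed in when it is done.

```bash
ls; mkdir -p pics
python3 - <<'E'
from station import robot
import cv2
for n in("scene","top","wrist"):
    cv2.imwrite(f"pics/{n}0.png",robot.grab_frame(n)); print(n,robot.camera_params(n))
print(robot.current_time(),robot.current_tcp_pos(),robot.current_tcp_rot())
E
```

```text
pics
scene {'fx': 421.7542071070775, 'fy': 421.7542071070775, 'cx': 278.7263840687677, 'cy': 200.90211761593733, 'R': array([[-0.32431302,  0.94594911,  0.00116232],
       [ 0.536777  ,  0.18504227, -0.82318274],
       [-0.77890405, -0.26634497, -0.56777534]]), 't': array([ 0.16184889, -0.22427087,  1.62087058])}
top {'fx': 380.7173590211746, 'fy': 380.7173590211746, 'cx': 279.1913791590371, 'cy': 209.11989670564307, 'R': array([[ 0.00534987, -0.99997134,  0.00535734],
       [-0.99482749, -0.00586565, -0.10140935],
       [ 0.10143787, -0.0047871 , -0.99483036]]), 't': array([0.02172224, 0.56550776, 1.337539  ])}
wrist {'fx': 295.2210517788047, 'fy': 295.2210517788047, 'cx': 277.6310682441718, 'cy': 208.42211733495887, 'mount': array([[ 1.11249278e-03, -9.59464311e-01, -2.81827959e-01,
         8.15569495e-02],
       [ 9.99999336e-01,  1.15251355e-03,  2.37606938e-05,
         3.53805630e-04],
       [ 3.02013003e-04, -2.81827798e-01,  9.59464956e-01,
        -1.54288262e-01],
       [ 0.00000000e+00,  0.00000000e+00,  0.00000000e+00,
         1.00000000e+00]])}
0.15 [ 0.2298804  -0.58091671  0.23047559] [ 9.82308620e-01  1.87268701e-01 -3.83938975e-05 -4.55501165e-04]
```

View pics/top0.png

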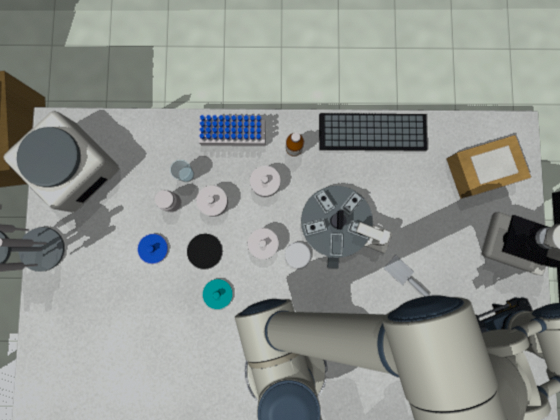

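View pics/scene0.png

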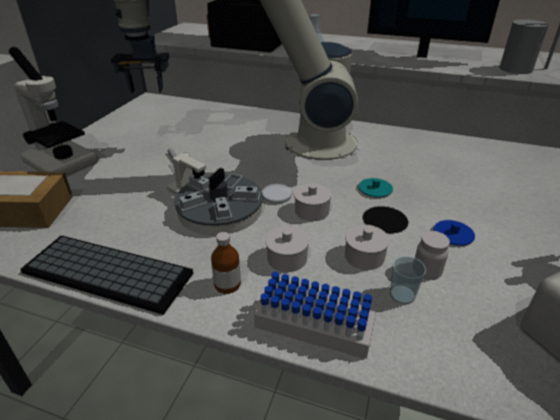

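View pics/wrist0.png

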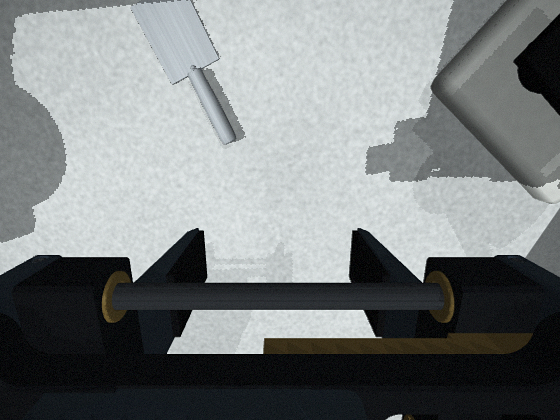

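The top view shows tub lids at about (212,200), (265,181) and (263,243). The carousel is at (337,220), its loading tab at (333,263), the mat at (205,251), and there are blue and turquoise look-alikes.

Run:
```python
import cv2
a=cv2.imread("pics/top0.png")
cv2.imwrite("pics/top0a.png",cv2.resize(a[170:280,285:405],(768,704),interpolation=cv2.INTER_CUBIC)[:600])
cv2.imwrite("pics/top0b.png",cv2.resize(a[155:275,140:300],(800,600),interpolation=cv2.INTER_CUBIC))
```

```text
(no output)
```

View pics/top0a.png

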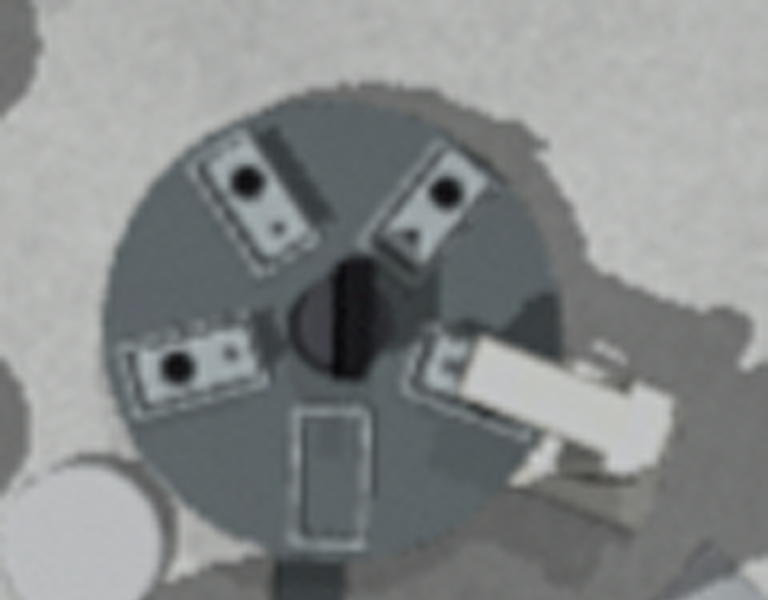

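View pics/top0b.png

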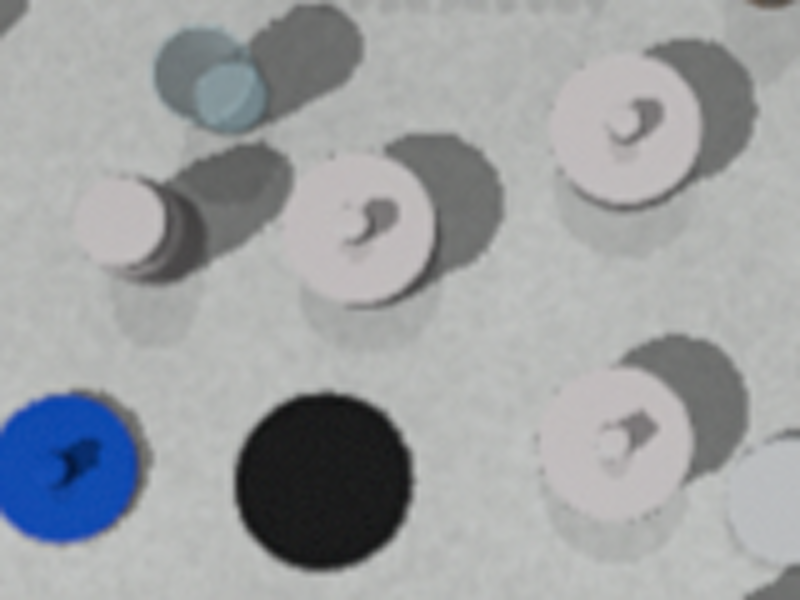

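```bash
cat > h.py <<'E'
from station import robot
import numpy as np, cv2
from scipy.spatial.transform import Rotation as Rot
def backproj(P,R,t,uv,z):
    d=np.array([(uv[0]-P['cx'])/P['fx'],(uv[1]-P['cy'])/P['fy'],1.])
    o=-R.T@t; w=R.T@d
    return o+w*(z-o[2])/w[2]
def fix(name,uv,z):
    P=robot.camera_params(name); return backproj(P,P['R'],P['t'],uv,z)
def wrist_pose():
    M=robot.camera_params('wrist')['mount']
    T=np.eye(4);T[:3,:3]=Rot.from_quat(robot.current_tcp_rot()).as_matrix();T[:3,3]=robot.current_tcp_pos()
    return T@M
def wr(C,uv,z):
    P=robot.camera_params('wrist'); Ri=C[:3,:3].T
    return backproj(P,Ri,-Ri@C[:3,3],uv,z)
def proj_w(C,X):
    P=robot.camera_params('wrist'); c=C[:3,:3].T@(np.array(X)-C[:3,3])
    return P['fx']*c[0]/c[2]+P['cx'],P['fy']*c[1]/c[2]+P['cy']
def down(a):
    # tool z down, jaw axis y along horizontal direction angle a (rad)
    y=np.array([np.cos(a),np.sin(a),0]);z=np.array([0,0,-1.]);x=np.cross(y,z)
    return Rot.from_matrix(np.c_[x,y,z]).as_quat()
def snap(name,f):
    C=wrist_pose(); im=robot.grab_frame(name); cv2.imwrite('pics/'+f,im)
    if name=='wrist': np.save('pics/'+f+'.npy',C)
    return im
def st(): print('t',round(robot.current_time(),2),'tcp',np.round(robot.current_tcp_pos(),4),'F',np.round(robot.current_contact_force(),1),'w',round(robot.current_grip_width(),4))
E
python3 - <<'E'
from h import *
for n,uv,z in [('A',(211.6,200.4),.063),('B',(265,180.6),.063),('C',(263,243),.063),('car',(336.6,220.7),.046),('pocket',(336.3,244.1),.054),('mat',(204.6,251),.003),('tab',(333,263),.003),('blue',(152.5,248.3),.011),('turq',(217.5,293.5),.011),('dish',(298,255),.018)]:
    X=fix('top',uv,z); print(n,np.round(X,4),round(np.hypot(X[0],X[1]),3))
P=Rot.from_quat(robot.current_tcp_rot()).as_matrix();print(P.round(2))
E
```

```text
A [0.5912 0.262  0.063 ] 0.647
B [0.6626 0.0756 0.063 ] 0.667
C [0.4435 0.0806 0.063 ] 0.451
car [ 0.5237 -0.1782  0.046 ] 0.553
pocket [ 0.4412 -0.175   0.054 ] 0.475
mat [0.4144 0.2934 0.003 ] 0.508
tab [ 0.3738 -0.1704  0.003 ] 0.411
blue [0.4231 0.479  0.011 ] 0.639
turq [0.2646 0.2423 0.011 ] 0.359
dish [ 0.402  -0.0433  0.018 ] 0.404
[[ 0.93  0.37 -0.  ]
 [ 0.37 -0.93  0.  ]
 [ 0.   -0.   -1.  ]]
```

```bash
cat >> h.py <<'E'
def lift_lid(xy,aj=None,z0=.16,zl=.17):
    a=np.arctan2(xy[1],xy[0])-np.pi/2 if aj is None else aj
    q=down(a)
    robot.move_pose([*xy,z0],q); 
    robot.move_gripper(.06)
    robot.move_l([*xy,.084],vel=.15); 
    robot.move_gripper(.0,15); st()
    robot.move_l([*xy,zl],vel=.15); st()
def put_lid(xy,zs,z0=.15):
    a=np.arctan2(xy[1],xy[0])-np.pi/2
    robot.move_pose([*xy,z0],down(a))
    print(robot.move_l([*xy,.034+zs-.003],vel=.12,until_force=6)); st()
    robot.move_gripper(.06)
    robot.move_l([*xy,.12],vel=.2); st()
E
python3 - <<'E'
from h import *
st()
lift_lid((.4435,.0806)); snap('top','t1.png')
put_lid((.4144,.2934),.003+.001); snap('top','t2.png');snap('scene','s2.png')
E
```

```text
t 0.15 tcp [ 0.2299 -0.5809  0.2305] F [ 0.3 -0.   0.2] w 0.0911
t 4.59 tcp [0.4436 0.0806 0.0841] F [-1.5 -0.9  4.4] w 0.0235
t 5.32 tcp [0.4431 0.0806 0.1694] F [ 0.2 -0.2 -0.4] w 0.0235
True
t 7.18 tcp [0.4141 0.2925 0.0344] F [0.2 0.4 1.7] w 0.0237
t 8.48 tcp [0.4143 0.2934 0.1199] F [-0.8 -0.5 -0.6] w 0.06
```

Run:
```python
import cv2,numpy as np
a=cv2.imread("pics/t1.png");b=cv2.imread("pics/t2.png")
r=lambda x:cv2.resize(x[150:310,170:330],(400,400),interpolation=cv2.INTER_CUBIC)
cv2.imwrite("pics/t12.png",np.hstack([r(a),r(b)]))
```

```text
(no output)
```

View pics/t12.png

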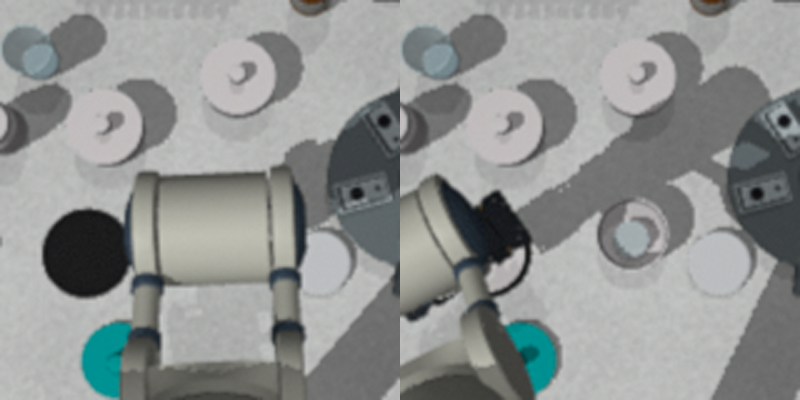

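View pics/s2.png

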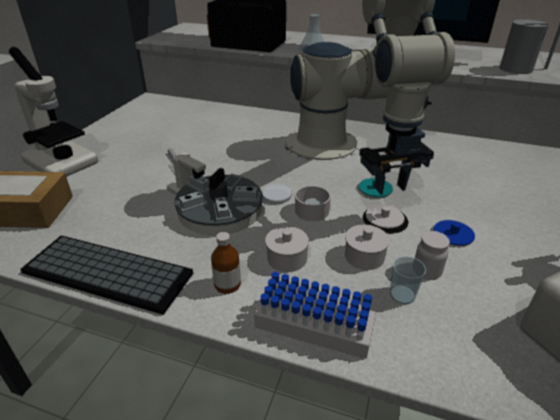

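Tub C holds the round blank, and its lid is on the mat. Next is tub A, whose lid goes on the bench in the gap between the tubs.

Run:
```python
from h import *
lift_lid((.5912,.262)); put_lid((.522,.168),.0015); snap('wrist','w3.png'); 
b=snap('top','t3.png')
cv2.imwrite("pics/t3a.png",cv2.resize(b[150:310,170:330],(600,600),interpolation=cv2.INTER_CUBIC))
```

```text
t 10.88 tcp [0.5913 0.262  0.0842] F [-0.5  0.2  3.7] w 0.0237
t 11.6 tcp [0.5907 0.2618 0.1692] F [ 1.1 -0.2 -0.7] w 0.0233
True
t 13.12 tcp [0.5214 0.1682 0.0316] F [1.3 0.4 3.3] w 0.0235
t 14.43 tcp [0.5218 0.168  0.1199] F [ 0.   0.1 -0.8] w 0.0602
```

View pics/t3a.png

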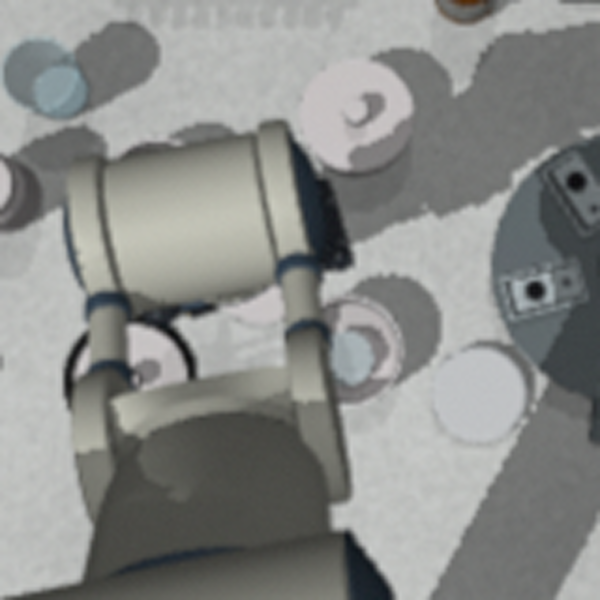

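View pics/w3.png

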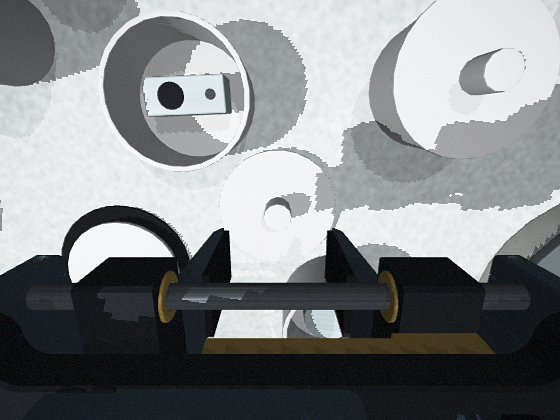

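Tub A holds the block (wrist picture: window at (171,95), block spanning about x 142–232, y 73–117). I'll take one closer look from above.

Run:
```python
from h import *
C=np.load('pics/w3.png.npy')
for uv in [(142,78),(224,73),(231,110),(150,116)]: print(wr(C,uv,.035).round(4))
d=np.array([.5912,.262]); d/=np.hypot(*d)
p=np.array([.5912,.262])-.075*d
robot.move_l([*p,.14],down(np.arctan2(d[1],d[0])-np.pi/2),vel=.25)
im=snap('wrist','w4.png'); st()
C=np.load('pics/w4.png.npy'); u,v=map(int,proj_w(C,[.5912,.262,.035])); print(u,v)
x0,y0=max(0,u-100),max(0,v-75); print(x0,y0)
cv2.imwrite('pics/w4a.png',cv2.resize(im[y0:y0+150,x0:x0+200],(800,600),interpolation=cv2.INTER_CUBIC))
```

```text
[0.5979 0.2987 0.035 ]
[0.62   0.2413 0.035 ]
[0.5964 0.2295 0.035 ]
[0.5729 0.2879 0.035 ]
t 14.99 tcp [0.522  0.2315 0.1391] F [-0.7 -1.  -0.4] w 0.06
278 129
178 54
```

View pics/w4a.png

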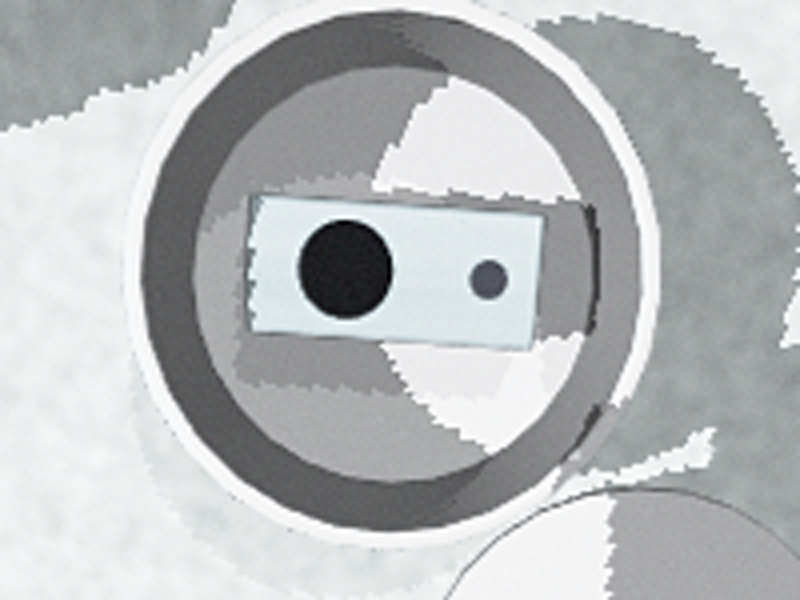

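Run:
```python
from h import *
C=np.load('pics/w4.png.npy')
p=[]
for uv in [(250,195),(543,214),(532,350),(250,331)]:
    p.append(wr(C,(178+(uv[0]+.5)/4-.5,54+(uv[1]+.5)/4-.5),.035))
p=np.array(p); c=p.mean(0); l=(p[1]+p[2]-p[0]-p[3])[:2]/2; w=(p[0]+p[1]-p[2]-p[3])[:2]/2
print(p.round(4),c.round(4),np.hypot(*l),np.hypot(*w))
tc=[wr(C,(178+u/4,54+v/4),.058) for u,v in [(133,278),(652,278)]];print(np.mean(tc,0))
al=np.arctan2(l[1],l[0]); ref=np.arctan2(c[1],c[0])-np.pi/2
aj=al+np.pi/2
while aj-ref>np.pi/2: aj-=np.pi
while aj-ref<-np.pi/2: aj+=np.pi
print(al,aj,ref)
for a in(aj,aj+np.pi,aj-np.pi): print(a,robot.inverse_kinematics([c[0],c[1],.034],down(a)))
q=np.arctan2(-.1782+.175,.5237-.4412)  # pocket x
for a in(q+np.pi/2,q-np.pi/2): print(a,robot.inverse_kinematics([.4412,-.175,.08],down(a)))
```

```text
[[0.598  0.2996 0.035 ]
 [0.6193 0.2427 0.035 ]
 [0.5936 0.2328 0.035 ]
 [0.5727 0.2893 0.035 ]] [0.5959 0.2661 0.035 ] 0.06048098509624043 0.027433541255270977
[0.59499798 0.26557939 0.058     ]
-1.2144648444708885 0.356331482324008 -1.1508090603098495
0.356331482324008 [ 3.28535229e-01  7.54537070e-01  1.44636730e+00 -4.44089210e-16
  9.40688287e-01 -2.77962529e-02]
3.4979241359138014 None
-2.785261171265785 None
1.5320278825817224 [-5.03512631e-01  5.13686442e-01  1.87274431e+00 -4.44089210e-16
  7.55161907e-01 -2.03554051e+00]
-1.6095647710080707 [-5.03512631e-01  5.13686442e-01  1.87274431e+00 -4.44089210e-16
  7.55161907e-01  1.10605214e+00]
```

Run:
```python
from h import *
c=(.5959,.2661)
robot.move_pose([*c,.12],down(.3563)); robot.move_gripper(.046)
print(robot.move_l([*c,.034],vel=.12,until_force=12)); st()
robot.move_gripper(0,30); st()
robot.move_l([*c,.16],vel=.12); st(); snap('wrist','w5.png')
print(proj_w(np.load('pics/w5.png.npy'),robot.current_tcp_pos()))
```

```text
False
t 17.68 tcp [0.5964 0.2663 0.0347] F [ 0.1  0.1 -0.1] w 0.0464
t 18.1 tcp [0.5962 0.2662 0.0346] F [-2.1 -0.5  5.3] w 0.0278
t 19.3 tcp [0.5955 0.2659 0.1592] F [ 0.1  0.3 -2. ] w 0.0276
(np.float64(274.87315797611575), np.float64(265.589876487684))
```

View pics/w5.png

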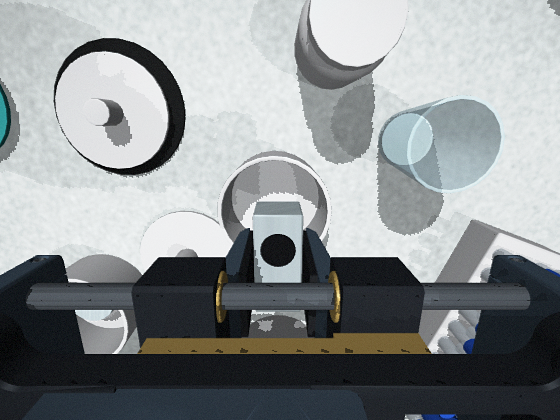

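The block is held (width 27.7 mm), with its front end visible at about (278,217). I'll measure its offset along the tool x axis.

Run:
```python
from h import *
im=cv2.imread('pics/w5.png')
cv2.imwrite('pics/w5a.png',cv2.resize(im[190:290,220:340],(720,600),interpolation=cv2.INTER_CUBIC))
```

```text
(no output)
```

View pics/w5a.png

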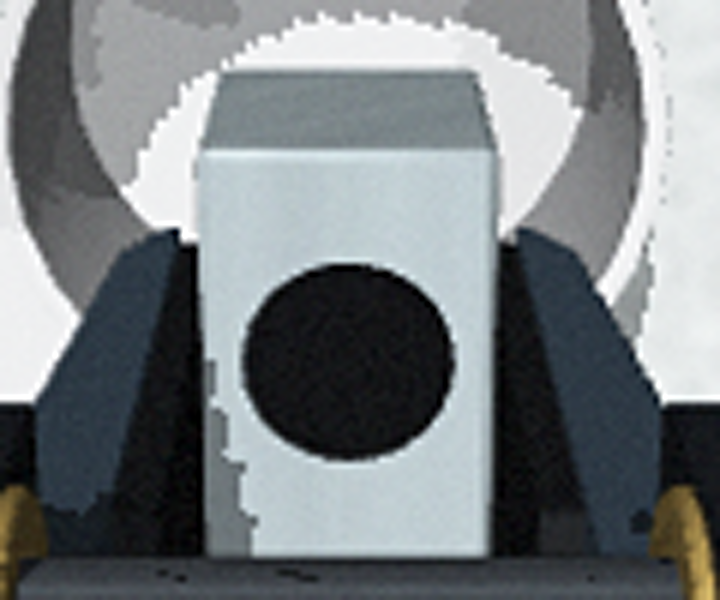

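Run:
```python
from h import *
P=robot.camera_params('wrist');M=P['mount']
for uv,z in [((277.9,214.4),0.),((277.9,201.4),.0296)]:
    d=M[:3,:3]@np.array([(uv[0]-P['cx'])/P['fx'],(uv[1]-P['cy'])/P['fy'],1]); o=M[:3,3]
    print((o+d*(z-o[2])/d[2]).round(4))
robot.move_pose([.366,-.172,.15],down(-1.6096)); st()
im=snap('wrist','w6.png')
C=np.load('pics/w6.png.npy');print(proj_w(C,[.4412,-.175,.054]),proj_w(C,[.5237,-.1782,.126]))
```

```text
[0.0311 0.0017 0.    ]
[0.0305 0.0017 0.0296]
t 21.15 tcp [ 0.3667 -0.1719  0.1501] F [ 0.4  0.2 -0.6] w 0.0277
(np.float64(278.4830891072321), np.float64(130.57058775428237)) (np.float64(279.34427419803), np.float64(-33.50085621314278))
```

View pics/w6.png

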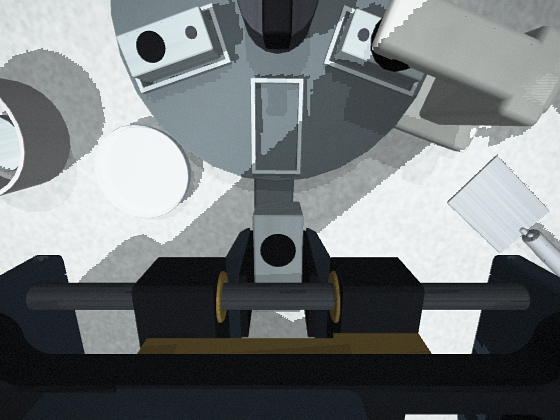

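The pocket outline runs about x 251–303, y 77–174. I'll enlarge it for precision.

Run:
```python
from h import *
im=cv2.imread('pics/w6.png')
cv2.imwrite('pics/w6a.png',cv2.resize(im[65:185,220:340],(600,600),interpolation=cv2.INTER_CUBIC))
```

```text
(no output)
```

View pics/w6a.png

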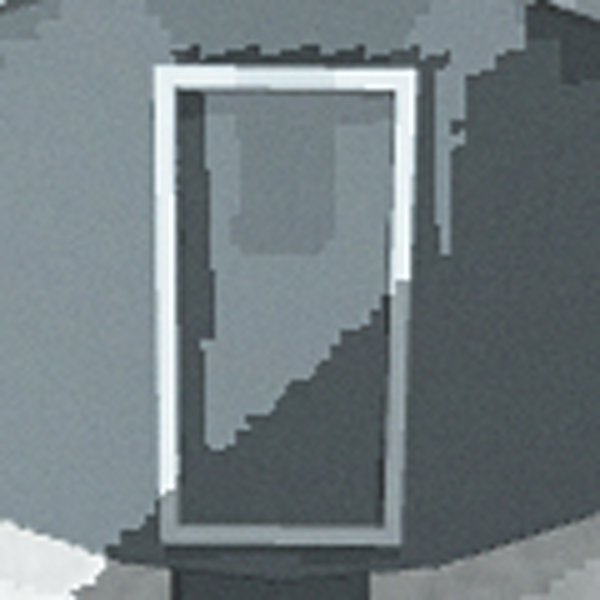

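Run:
```python
from h import *
C=np.load('pics/w6.png.npy')
p=np.array([wr(C,(220+(u+.5)/5-.5,65+(v+.5)/5-.5),.054) for u,v in [(154,67),(416,68),(402,545),(162,545)]])
c=p.mean(0);l=((p[0]+p[1]-p[2]-p[3])/2)[:2];w=((p[0]+p[3]-p[1]-p[2])/2)[:2]
print(p.round(4),c.round(4),np.hypot(*l),np.hypot(*w),np.arctan2(l[1],l[0]),np.arctan2(-w[0],w[1]))
R=Rot.from_quat(robot.current_tcp_rot()).as_matrix();print((R[:2,1]*.0017).round(4))
```

```text
[[ 0.4818 -0.1544  0.054 ]
 [ 0.4801 -0.1954  0.054 ]
 [ 0.405  -0.1921  0.054 ]
 [ 0.4065 -0.1511  0.054 ]] [ 0.4433 -0.1733  0.054 ] 0.07528270916828195 0.04100796701807392 -0.04395161288833777 -0.0378829357068238
[-0.0001 -0.0017]
```

Run:
```python
from h import *
for i in range(2):
    P=robot.camera_params('wrist');print(P['cx'],P['cy'],P['mount'].round(5).tolist())
print(robot.current_tcp_rot(),down(-1.6096)); st()
print(wr(np.load('pics/w6.png.npy'),(277.9,214.4),.15),wr(wrist_pose(),(277.9,214.4),.15))
```

```text
277.6310682441718 208.42211733495887 [[0.00111, -0.9594, -0.28206, 0.0816], [1.0, 0.00131, -0.00052, -0.00017], [0.00087, -0.28206, 0.9594, -0.15429], [0.0, 0.0, 0.0, 1.0]]
277.6310682441718 208.42211733495887 [[0.00111, -0.9594, -0.28206, 0.0816], [1.0, 0.00131, -0.00052, -0.00017], [0.00087, -0.28206, 0.9594, -0.15429], [0.0, 0.0, 0.0, 1.0]]
[ 9.99827462e-01 -1.85742966e-02  1.81600956e-04  8.83706226e-05] [ 0.99981179 -0.01940062  0.          0.        ]
t 21.2 tcp [ 0.3667 -0.1718  0.15  ] F [-0.3  0.3 -1.3] w 0.0277
[ 0.39943642 -0.17300063  0.15      ] [ 0.39944993 -0.17292901  0.15      ]
```

Run:
```python
from h import *
im=cv2.imread('pics/w6.png')
cv2.imwrite('pics/w6b.png',cv2.resize(im[190:290,220:340],(720,600),interpolation=cv2.INTER_CUBIC))
```

```text
(no output)
```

View pics/w6b.png

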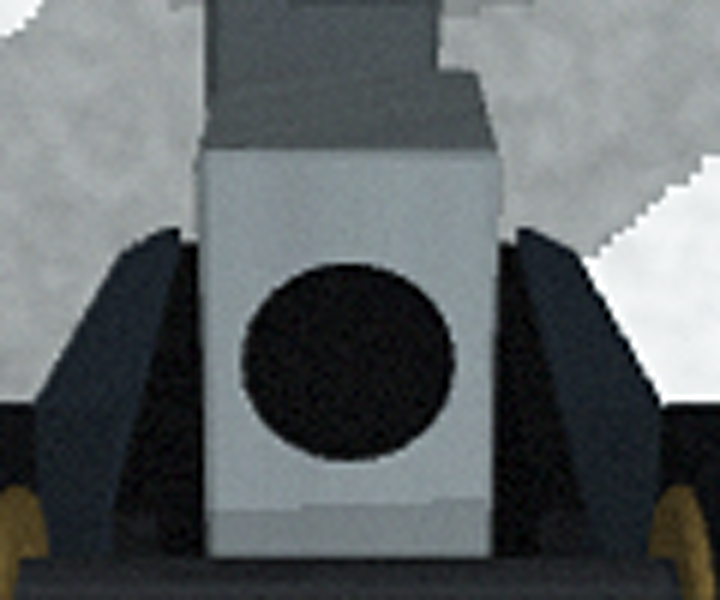

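Run:
```python
from h import *
c=(.442,-.1737); q=down(-1.611)
robot.move_l([*c,.13],q,vel=.15)
robot.move_l([*c,.098],vel=.1); robot.pause(.2)
st()
snap('wrist','w7.png');snap('scene','s7.png')
```

```text
t 22.54 tcp [ 0.4422 -0.1739  0.0986] F [-0.3 -0.1 -0.1] w 0.0278
```

View pics/w7.png

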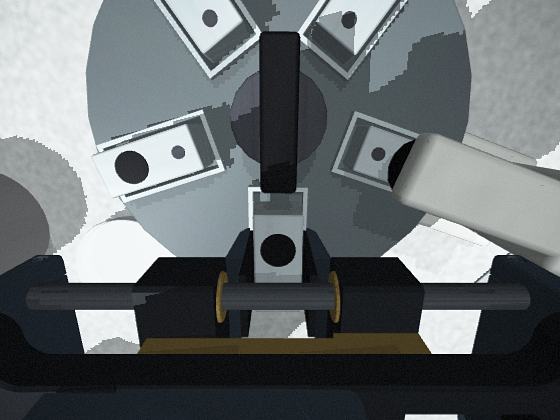

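Run:
```python
from h import *
im=cv2.imread('pics/w7.png')
cv2.imwrite('pics/w7a.png',cv2.resize(im[170:240,235:319],(720,600),interpolation=cv2.INTER_CUBIC))
C=wrist_pose()
for uv,z in [((249,188),.054),((308,188),.054),((277.9,214.4),.098),((277.9,201.4),.069)]: print(wr(C,uv,z).round(4))
```

```text
[ 0.4808 -0.1554  0.054 ]
[ 0.4792 -0.1959  0.054 ]
[ 0.4748 -0.175   0.098 ]
[ 0.4745 -0.175   0.069 ]
```

View pics/w7a.png

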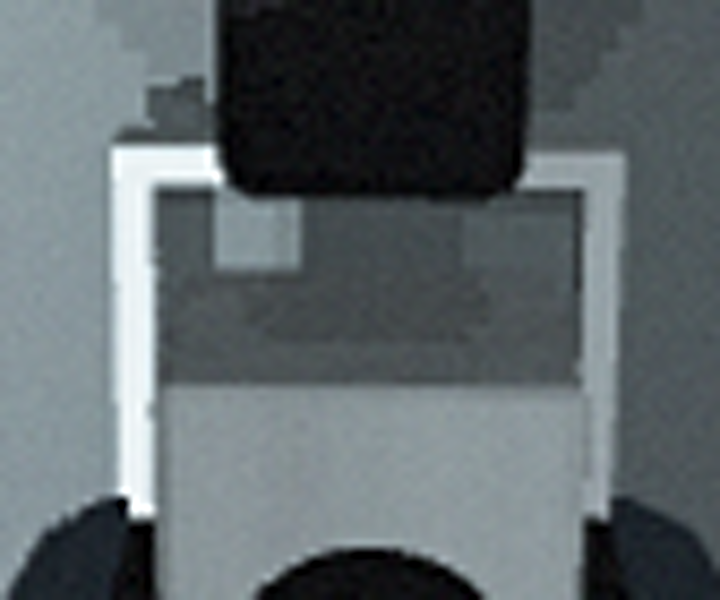

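Alignment is within about 1 mm on both axes, so I'm lowering the block.

Run:
```python
from h import *
c=(.4423,-.1743)
print(robot.move_l([*c,.0745],down(-1.611),vel=.06,until_force=5)); st()
```

```text
True
t 23.04 tcp [ 0.442  -0.1742  0.0749] F [ 0.5 -0.7 -1.5] w 0.0278
```

Run:
```python
from h import *
c=(.4423,-.1743)
robot.move_gripper(.05); st()
robot.move_l([*c,.15],vel=.15); 
robot.move_l([.385,-.174,.16],vel=.2); robot.pause(.1); st()
snap('wrist','w8.png'); C=wrist_pose();print(proj_w(C,[.5242,-.1776,.126]))
a=-1.611
for s in range(0,73,12): print(s,np.round(robot.inverse_kinematics([.5242,-.1776,.112],down(a+np.radians(s))),2))
```

```text
t 23.57 tcp [ 0.4422 -0.1742  0.0759] F [ 0.4  0.1 -0.1] w 0.0501
t 24.76 tcp [ 0.3855 -0.1741  0.1596] F [0.  0.2 0.1] w 0.0502
(np.float64(274.6135651553397), np.float64(14.668774586123362))
0 [-0.43  0.54  1.65 -0.    0.95  1.18]
12 [-0.43  0.54  1.65 -0.    0.95  0.97]
24 [-0.43  0.54  1.65 -0.    0.95  0.76]
36 [-0.43  0.54  1.65 -0.    0.95  0.55]
48 [-0.43  0.54  1.65 -0.    0.95  0.34]
60 [-0.43  0.54  1.65 -0.    0.95  0.13]
72 [-0.43  0.54  1.65 -0.    0.95 -0.08]
```

View pics/w8.png

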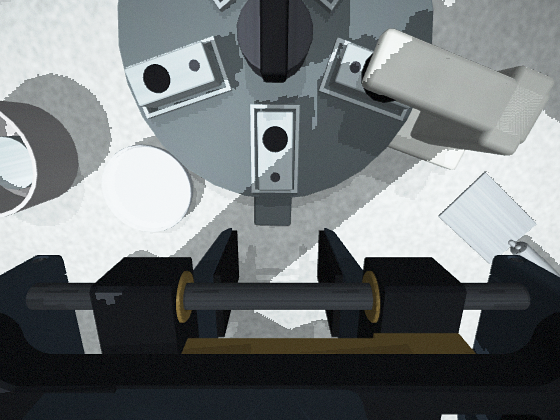

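The block sits in the pocket, with its window at (275,138) inside the wall outline. Next I grip the turning handle.

Run:
```python
from h import *
h=(.5242,-.1771); a=-1.611
robot.move_l([*h,.17],down(a),vel=.2); robot.move_gripper(.04)
print(robot.move_l([*h,.113],vel=.12,until_force=8)); st()
robot.move_gripper(0,45); st(); print(robot.current_moment())
q0=np.array(robot.current_qpos()); print(q0.round(3))
for s in (18,36,54,72):
    q=q0.copy(); q[5]-=np.radians(s); robot.move_joints(q); st(); print(s,np.round(robot.current_moment(),2),np.round(robot.current_qpos()[5]-q0[5],3))
snap('wrist','w9.png'); snap('top','t9.png')
```

```text
False
t 26.67 tcp [ 0.5244 -0.1772  0.1134] F [ 0.3 -0.5  1.1] w 0.0401
t 27.16 tcp [ 0.5245 -0.1776  0.1135] F [-1.9 -4.7  6.7] w 0.0158
[-0.63654665  0.33957308 -0.00496358]
[-4.340e-01  5.390e-01  1.653e+00 -1.000e-03  9.480e-01  1.177e+00]
t 27.57 tcp [ 0.5244 -0.1774  0.1135] F [-0.3  0.8 -0.1] w 0.0156
18 [ 0.24  0.02 -0.31] -0.31
t 27.98 tcp [ 0.5244 -0.1773  0.1135] F [0.1 3.2 1.7] w 0.0158
36 [0.82 0.04 0.08] -0.622
t 28.38 tcp [ 0.5242 -0.1771  0.1135] F [-0.4  5.2  2.4] w 0.0162
54 [1.03 0.08 0.3 ] -0.938
t 28.79 tcp [ 0.5241 -0.1771  0.1135] F [-3.1  5.7  3.9] w 0.0156
72 [1.11 0.16 0.01] -1.252
```

View pics/w9.png

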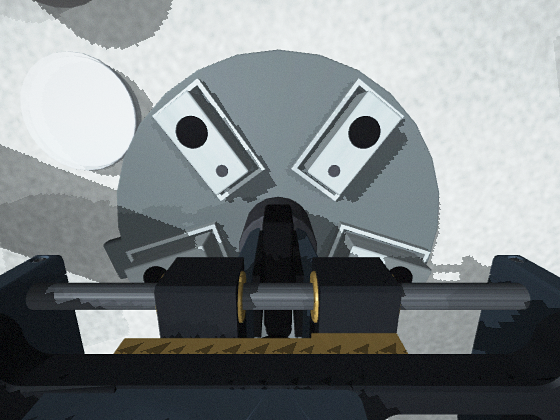

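Moments follow the detent (resisting, then drawing on, ending near 0). I'm releasing, lifting away and checking.

Run:
```python
from h import *
robot.move_gripper(.04); robot.pause(.2); st()
p=robot.current_tcp_pos()
robot.move_l([p[0],p[1],.2],vel=.15)
robot.move_pose([.42,.08,.25],down(-1.3)); robot.pause(.3); st()
b=snap('top','t10.png'); snap('scene','s10.png')
cv2.imwrite("pics/t10a.png",cv2.resize(b[170:280,285:405],(640,587),interpolation=cv2.INTER_CUBIC))
s=cv2.imread('pics/s10.png');cv2.imwrite("pics/s10a.png",cv2.resize(s[140:290,150:350],(800,600),interpolation=cv2.INTER_CUBIC))
```

```text
t 29.65 tcp [ 0.5245 -0.1776  0.1135] F [-0.  -0.5 -0.5] w 0.0401
t 32.01 tcp [0.4201 0.0797 0.2499] F [-0.  -0.5 -0.4] w 0.0402
```

View pics/t10a.png

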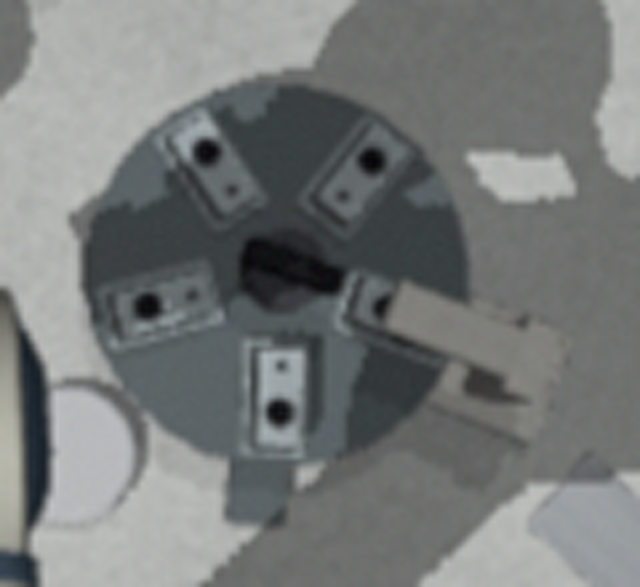

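View pics/s10a.png

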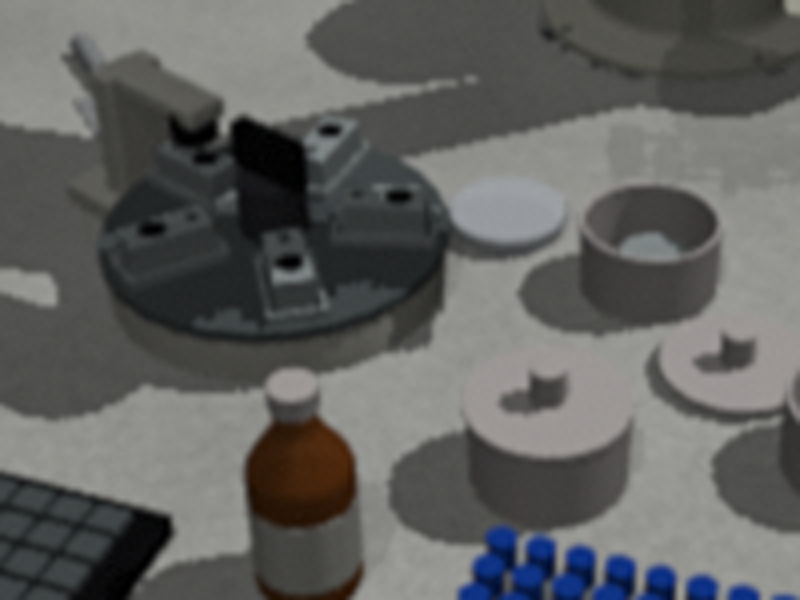

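Run:
```python
from h import *
st(); robot.sign_off()
```

```text
t 32.11 tcp [0.4201 0.0798 0.25  ] F [0.4 0.1 1.1] w 0.0403
the job is handed in; nothing more can be done
```

The block is in the carousel's once-empty pocket, the carousel is turned one click counter-clockwise, and I handed the job in at about 32 s. `sign_off` gives no verdict.

- **Finding the block:** The first tub I opened held the round blank, which I left there; its lid is on the mat. The second held the block; its lid lies on the bench between the tubs. I did not open the third.
- **Placing it:** I lowered the block into the pocket at the loading tab, let go and lifted clear. The wrist picture showed it inside the pocket walls, and the last height reading put its underside within about 1 mm of the pocket floor.
- **Turning:** I gripped the handle, turned it 72° and let go. The twisting force rose, reversed and fell to about zero, as one detent click should.
- **Last checks:** In the final top picture the pocket now at the loading station sits within about 1 mm (0.01 rad) of where the empty one was. The block is under the lens, partly hidden by the bridge, so its final seating there is judged from its visible end. The arm was clear of everything, with no contact force beyond sensor noise.
- **Disagreements:** The top and wrist cameras differed by about 5 mm on the block's tub and 2–3 mm on the pocket. I used the wrist view for the grasp and placing.

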